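# Wedge the rocking light box

## Task

The light box on the table rocks because its foot at the corner by the wooden wedge is too short. With the fingertips, push the wedge, thin end first, along the table under that foot until it is snug, without lifting anything, shoving the box out of its place or moving the other things. Then press down firmly on top of the box at that same corner to feel that it no longer dips, and finish while still holding that press, with the box level.

Things in the scene. Friction and masses are not known exactly. Their poses are not given: they have to be found in the camera images.
- light_box: Low plywood box with a white top, loose, about 3.2 kg, case 170 (x) x 220 (y) x 40 mm, top 70 mm above the table, on four round black feet, 28 mm across (tapering down), at x = +-65, y = +-90 mm. Three are 30 mm high; the short one at x = -65, y = -90 is 18 mm, so the box stands level on the other three. Origin: centre of the footprint at table height, z up; a black switch is on the -x side.
- short_foot (a point): Centre of the underside of the short foot (20 mm across at the bottom); 12 mm above the table while the box is level. Axes as the box.
- rocking_corner (a point): Point on the box's flat top right above the short foot, 70 mm above the table, 20 mm in from both edges: the place to press. Unwedged, 3 to 6 N here tips the box about 0.1 rad (10 mm here), down onto the short foot; let go, it falls back level. Axes as the box.
- wedge: Wooden wedge, loose, 40 g, 90 mm long, 22 mm wide, lying slope up: 30 mm high at the thick end, 6 mm at the thin end. Origin: mid length, on its left side face (seen from the thick end), 15 mm up. Own axes: -y to the thin end, x up, z across to the right (0 to 22 mm). The thin end starts pointing roughly at the short foot, 15 to 65 mm short of it.
- wedge_tip (a point): Middle of the bottom edge of the wedge's thin end. The wedge slides easily until this is about 12 mm past the middle of the foot; there it meets the foot, and driving it further takes well over 5 N.
- wedge_butt (a point): Middle of the bottom edge of the wedge's thick end; the upright end face above it is 22 mm wide and 30 mm high.
- tape_roll: Bystander: roll of tape lying flat, 72 mm across, 18 mm high. Origin at its underside's centre.
- bolt: Bystander: bolt lying down, 47 mm long (own y), 20 mm high. Origin at its underside's centre.
- star_knob: Bystander: black star knob, 47 mm across, 27 mm high. Origin at its underside's centre.
- driver: Bystander: screwdriver lying down, 210 mm long (own y), 24 mm high. Origin at its underside's centre.
Not all that is in view belongs to the job. Several things have the shape of the wedge; the one meant has the colours described above.

How it is judged:
By the outcome, as a careful person would: the job done as asked, in the order asked, and still so for the second after the job is handed in, while the arm keeps its last pose, push and grip.
It also fails if it takes over 48 s, if anything falls off the work surface, if the arm or the gripper's body presses on something with over 40 N, if the wrist force passes 120 N, or if a joint passes its speed limit or range.

## Robot

A 6-joint arm with a two-finger parallel gripper is mounted at the origin on a cart in front of the work surface, level with it; the furniture and walls round the work are solid. World frame = base frame: x ahead of the robot, y to its left, z up, the work surface at z = 0. Lengths are in mm, angles in rad, forces in N, time in s.
With the tool pointing down it reaches from about 275 to 1000 mm from the base axis. Payload 8.4 kg.
Tool frame: the origin (TCP) lies at the very end of the fingers, on their centre line; the grasp point (between the pads) lies behind it (r.grip_point_offset is the x of the grasp point in the tool frame, in mm); x points along the fingers, z is the direction in which the jaws open and shut, and the axes are right-handed (so a half turn about x gives the same grasp; the last joint's range is limited). The gripper opens to 85 mm and grips with 20 to 120 N. Pads are 22 mm wide; open, the fingers measure 114 mm over their backs; the gripper's body (76 mm by 85 mm) begins 54 mm behind the grasp point. The pads swing forward as they close: fully open they stand 13 mm farther back than shut.
Start: joints at [1.257, 0.353, 1.633, -0, 1.155, -0.002], TCP at [191.731, 594.867, 231.281] pointing down, gripper open.
Joint ranges: [-2.63, 2.63], [-0.92, 2.1], [0.06, 2.66], [-1.3, 4.44], [0, 2.69], [-3.02, 3.02]. Speed limits (rad/s): [2.22, 2.22, 2.79, 3.14, 3.14, 3.14].

## Interface

Orientations are given as [roll, pitch, yaw] about the fixed x, y, z axes, in that order (R = Rz(yaw) Ry(pitch) Rx(roll)).
In Python, from rig import r, vision, order gives the robot as it stands. The module is installed in compiled form; this text tells all that it offers.
- The arm moves only by the tool step_arm, never from a script. Its argument "rows" is a list of rows, each a list of 7 numbers: the shift along the world's x, y, z in mm, then the turn, a rotation vector about the world's x, y, z in rad, then the finger opening in mm, from 0 to 85.4. A call has exactly 8 rows; each row is the pose to reach, as a shift and turn from the pose measured when the call began; what a row does not reach only later rows make up. A row lasts 1/8 s, in which the tool goes at most 62.5 mm and 10.7 degrees, less where a joint would pass 70% of its speed; a pose out of reach is approached as far as the arm can. A call with a gripper value outside its range is refused whole. The fingers move at their own pace and stop on an object; "force" is the grip in N (left out, the last holds). Time passes only in rows, so rows that repeat a pose let the fingers close, or fill a call up. It gives the time, the measured TCP pose, the force and the opening at its end, in the units of the state.
- r.sense(): the state, without advancing time (a new reading comes with each control period).
- vision.grab_frame(name): name is "scene" or "top"; returns (picture, depth): 384x512x3 uint8, red, green, blue; 384x512 float32, mm along the optical axis (not along the pixel's ray), 0 where there is no reading.
- vision.camera_info(name): a dict with "K" (3x3 intrinsics, pixels), "origin" and "attitude" of the camera in the world. Camera axes: x right, y down, z forward; pixel columns grow to the right and rows downward; lengths in mm; the calibration is good to about 2 mm. A picture is of the moment at which its call begins. camera_info takes no time and is no camera call.
- order.sign_off(): hands the job in, once; it reports no verdict.
The state is a dict: "clock": time; "qpos": joint angles; "qvel": joint speeds; "joint_efforts": joint torques, N m; "eef_pos": TCP position; "tcp_rot": TCP orientation; "contact_force": force on the tool from outside, world axes, zero at the start; "wrist_torque": the same for the moment, N m; "opening": opening from 0.0 (shut) to 1.0 (fully open).
Only numpy, scipy, OpenCV 4.12 (cv2) and the standard library are available. Lean on these libraries where they do the work, as an engineer would, in place of code of your own. Each camera call takes 0.05 s, during which the arm holds its last target.

## Working session

There is one attempt and no reset: what is moved stays moved. The work goes in short steps, Python scripts to look and compute and a tool call to move; the robot and the scene stay as the last step left them, time stands still between calls to the robot, and variables do not carry over. Pictures are saved under pics/ and viewed, and the job is handed in when it is done.

Besides the shell and the picture viewer there is one more tool, called after "Call:" by a JSON object that holds its "api" and its "payload", one argument or row to a line. step_arm: Moves the arm, as the interface text tells. Its arguments: {"type":"object","properties":{"rows":{"type":"array"},"force":{"type":"number"}},"required":["rows"]}

```bash
mkdir -p pics
cat > h.py <<'E'
from rig import r, vision, order
import numpy as np, cv2
def grab(n,tag):
    p,d=vision.grab_frame(n); np.savez(f'pics/{tag}.npz',p=p,d=d); cv2.imwrite(f'pics/{tag}.png',p[:,:,::-1]); return p,d
E
python3 - <<'E'
from h import *
for n in ("top","scene"):
    grab(n,n+"0"); c=vision.camera_info(n); print(n,{k:np.round(np.array(v),4).tolist() for k,v in c.items()})
s=r.sense(); print({k:np.round(np.array(v),3).tolist() for k,v in s.items()}, r.grip_point_offset)
E
```

```text
top {'K': [[346.7459, 0.0, 252.3488], [0.0, 346.7459, 193.3852], [0.0, 0.0, 1.0]], 'origin': [348.9824, -71.4076, 914.1497], 'attitude': [-2.923, 0.0045, -1.5729]}
scene {'K': [[386.7598, 0.0, 260.4419], [0.0, 386.7598, 189.4062], [0.0, 0.0, 1.0]], 'origin': [-11.3919, -351.0736, 647.3327], 'attitude': [-2.3195, 0.0194, -1.1277]}
{'clock': 0.1, 'qpos': [1.257, 0.354, 1.634, -0.0, 1.155, -0.002], 'qvel': [-0.001, -0.001, -0.0, -0.0, 0.002, -0.001], 'joint_efforts': [-0.001, -60.636, -34.282, -0.0, 0.004, 0.0], 'eef_pos': [191.61, 594.442, 230.628], 'tcp_rot': [-3.134, 1.57, -1.875], 'contact_force': [-0.228, -0.103, -0.156], 'wrist_torque': [-0.033, -0.025, 0.032], 'opening': 1.002} -18.700000000000003
```

View pics/top0.png

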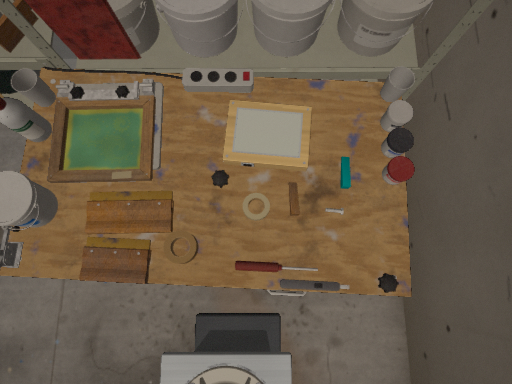

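View pics/scene0.png

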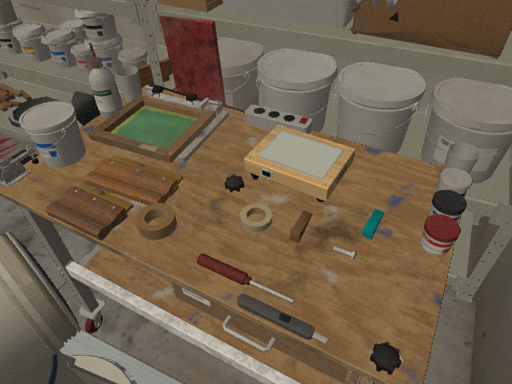

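```bash
cat >> h.py <<'E'
from scipy.spatial.transform import Rotation as Ro
def cam(n):
    c=vision.camera_info(n); return np.array(c['K']),np.array(c['origin']),Ro.from_euler('xyz',c['attitude']).as_matrix()
def cloud(n,d):
    K,o,R=cam(n); v,u=np.mgrid[0:384,0:512]
    P=np.stack([(u-K[0,2])/K[0,0]*d,(v-K[1,2])/K[1,1]*d,d],-1); return P@R.T+o
def atz(n,uv,z):
    K,o,R=cam(n); uv=np.atleast_2d(uv).astype(float)
    ray=np.c_[(uv-K[:2,2])/K[0,0],np.ones(len(uv))]@R.T
    return o+ray*((z-o[2])/ray[:,2])[:,None]
def proj(n,X):
    K,o,R=cam(n); c=(np.atleast_2d(X)-o)@R; return c[:,:2]/c[:,2:]*K[0,0]+K[:2,2]
E
python3 - <<'E'
from h import *
t=np.load('pics/top0.npz');s=np.load('pics/scene0.npz')
a=cv2.resize(t['p'][90:220,215:365],None,fx=5,fy=5,interpolation=cv2.INTER_CUBIC)
cv2.imwrite('pics/c1.png',a[:600,:,::-1][:,:750])
b=cv2.resize(s['p'][120:260,230:390],None,fx=4.2,fy=4.2,interpolation=cv2.INTER_CUBIC)
cv2.imwrite('pics/c2.png',b[:,:,::-1])
P=cloud('top',t['d'])
for uv in [(267,133),(294,190),(294,198),(294,210),(280,230),(330,180),(256,197),(345,172)]: print(uv,np.round(P[uv[1],uv[0]],1))
E
```

```text
(267, 133) [ 696.  -106.2   72.1]
(294, 190) [ 558.5 -179.1   11.1]
(294, 198) [ 535.7 -177.9   15.8]
(294, 210) [ 501.7 -175.7   26.5]
(280, 230) [ 452.8 -140.4    0.7]
(330, 180) [ 5.886e+02 -2.790e+02  3.000e-01]
(256, 197) [538.  -77.4  19. ]
(345, 172) [ 606.1 -316.3   17.7]
```

View pics/c1.png

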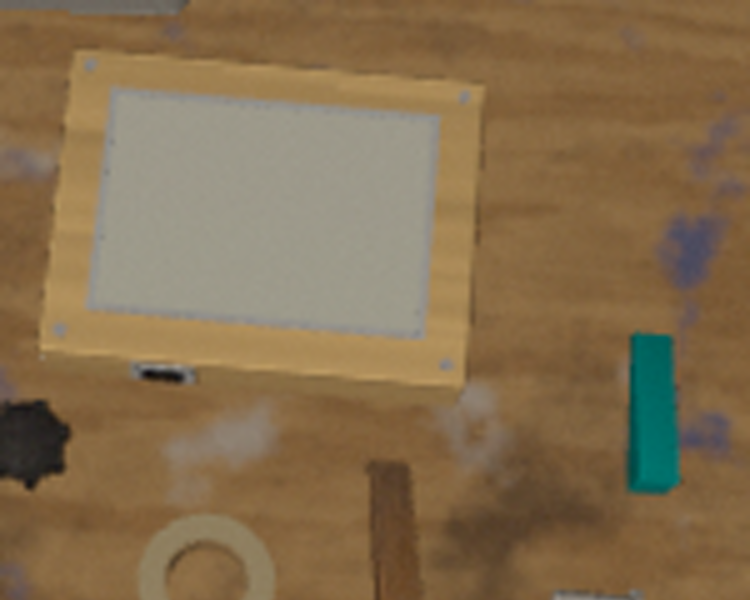

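View pics/c2.png

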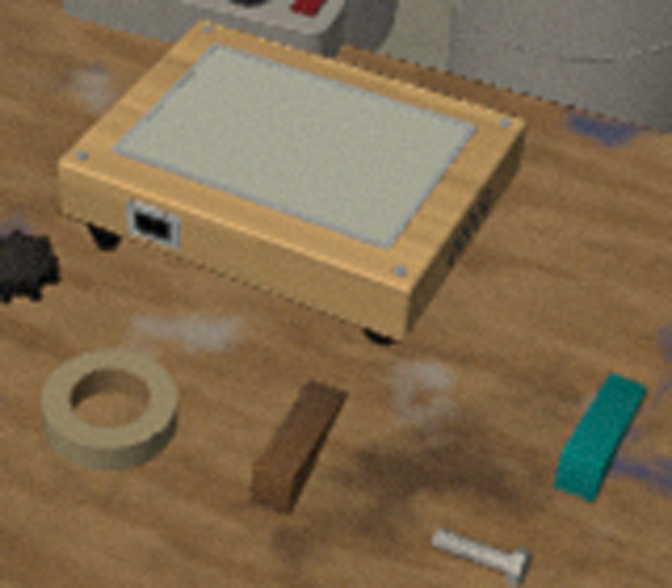

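Run:
```python
from h import *
t=np.load('pics/top0.npz');P=cloud('top',t['d'])
cr=np.array([[75,52],[485,87],[463,386],[40,352]])/5-0.4+[215,90]
C=atz('top',cr,70)[:,:2]
print('corners',C.round(1).tolist(),[round(np.linalg.norm(C[i]-C[i-1]),1) for i in range(4)])
m=(abs(P[...,2]-71)<5)&(P[...,0]>560)&(P[...,0]<800)&(P[...,1]>-260)&(P[...,1]<20)
m=cv2.morphologyEx(m.astype(np.uint8),cv2.MORPH_OPEN,np.ones((3,3)))
q=P[m>0]; print(m.sum(),q[:,2].mean()); print(cv2.minAreaRect(q[:,:2].astype(np.float32)))
A=np.c_[q[:,:2]-q[:,:2].mean(0),np.ones(len(q))]; print('tilt',np.linalg.lstsq(A,q[:,2],rcond=None)[0])
hsv=cv2.cvtColor(t['p'],cv2.COLOR_RGB2HSV)
w=P[178:222,280:310]; h=w[...,2]
print(np.round(h[:, ::2]).astype(int))
ms=np.zeros((384,512),np.uint8); ms[178:222,280:310]=(h>4)&(h<35)&(w[...,0]<585)
q=P[ms>0]; print(cv2.minAreaRect(q[:,:2].astype(np.float32)),len(q))
a=cv2.resize(t['p'][175:225,275:325],None,fx=11,fy=11,interpolation=cv2.INTER_CUBIC); cv2.imwrite('pics/c3.png',a[:,:,::-1])
s=np.load('pics/scene0.npz')['p']
a=cv2.resize(s[205:250,280:325],None,fx=12,fy=12,interpolation=cv2.INTER_CUBIC); cv2.imwrite('pics/c4.png',a[:,:,::-1])
```

```text
corners [[790.5, -8.2], [769.4, -224.8], [605.1, -207.2], [623.9, 7.7]] [np.float64(167.3), np.float64(217.6), np.float64(165.3), np.float64(215.7)]
5106 70.15129676419578
((699.2523193359375, -108.30316925048828), (219.7154541015625, 170.58233642578125), 84.18074798583984)
tilt [ 8.05012995e-04 -3.00657550e-04  7.01512968e+01]
[[ -2  -4   2  -2   1   0  -5   0  -3   0  -1  -1   0  -2  -1]
 [  2  -1   0  -5   0   1  -2   1   0  -2  -2  -2   1   2  -2]
 [914   1   0   2  -1  -1  -2   2   2  -1   0   0   1  -4  -3]
 [  2  -2   3  -2  -1  -2  -2   0   0  -2  -1   0  -3  -1   1]
 [ -3  -1   2   1   2   2  -2   6   6  -1   0  -1  -3   2  -2]
 [  2  -1  -2  -1  -1   5   6   8   5  -1  -2   2   3   0  -2]
 [ -2   1  -3   1  -1   8   9   9   4  -1  -2  -2  -1   0  -1]
 [ -3   0  -4   1  -3   8   7   5   8  -4   2   0   1  -2   1]
 [ -1  -1   3  -1   0  11   8   8   7  -2   3   0  -2   0   0]
 [  1   1  -1  -1   2   9  10   8   8   0   0  -1   0  -2  -4]
 [ -1  -1   1   0  -1  13  13  10  11   0   2  -1  -1   0   0]
 [  1   0  -2  -1  -2  12   9  11  10   0  -1  -2  -2   1   0]
 [ -1  -1  -4 
[... 1409 characters left out ...]
  27  -2   2  -1   0  -1]
 [ -2   0   0   2   0   8  28  29  28  31   1   0  -1   2   1]
 [  0   2  -3  -1   1   8  20  20  17  17   0  -2   0   2   0]
 [  0   0   0  -1   0   1   3   5   1   0   3   1  -3  -1   0]
 [ -2   0   0   1  -3   1  -2  -3   1   1  -1  -2  -2  -1  -2]
 [ -1   0  -1   2  -2   4  -1  -2  -2   0   1  -4   1  -2   1]
 [ -2   2  -1   1   0  -2   3   3   0   1  -2   1  -1  -3   1]
 [  1  -2   0   0   2  -3  -2  -2  -1   1   0  -2   2  -2   1]
 [  1   1  -1  -1  -2  -2  -1   0  -4   0  -3  -1  -2  -3   0]
 [ -1  -2   1  -1   0   1   2 914  -1  -1  -2  -3   1  -4  -1]]
((536.7301635742188, -186.79014587402344), (43.798789978027344, 90.47343444824219), 88.12274169921875) 288
```

View pics/c3.png

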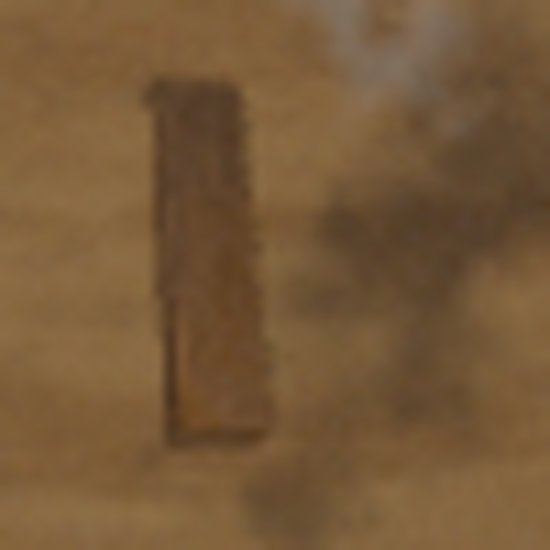

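View pics/c4.png

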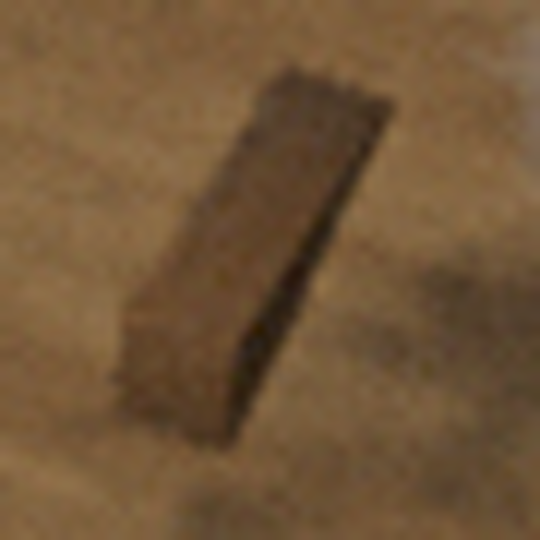

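Run:
```python
from h import *
from scipy.optimize import least_squares
T=np.array([[155,83],[242,83],[271,435],[176,435]])/11+[275,175]-.45
S=np.array([[288,70],[398,104],[236,365],[127,308],[117,402],[226,447]])/12+[280,205]-.45
for z,k in zip((6,6,30,30),range(4)): print(atz('top',T[k],z).round(1),atz('scene',S[k],z).round(1))
L,W=90,22
def pts(p): # p: mid footprint x,y ; yaw of thin dir
    c,s=np.cos(p[2]),np.sin(p[2]); f=np.array([c,s]); l=np.array([-s,c])
    g=lambda a,b,z: np.r_[p[:2]+a*f*45+b*l*11,z]
    return [g(1,1,6),g(1,-1,6),g(-1,-1,30),g(-1,1,30),g(-1,1,0),g(-1,-1,0)]
def res(p,w=(1,1)):
    X=pts(p); return np.r_[w[0]*(proj('top',X[:4])-T).ravel(),w[1]*(proj('scene',X)-S).ravel()]
for w in ((1,1),(1,0),(0,1)):
    o=least_squares(res,[537,-178,0],args=(w,)); p=o.x; f=np.array([np.cos(p[2]),np.sin(p[2])])
    print(w,p.round(3),'rms',np.sqrt((o.fun**2).mean()).round(2),'tip',(p[:2]+45*f).round(1),'butt',(p[:2]-45*f).round(1))
# box fit
cr=np.array([[75,52],[485,87],[463,386],[40,352]])/5-0.4+[215,90]
sc=np.array([[205,22],[526,122],[408,288],[60,160]])/4.2-0.4+[230,120]
def bp(p):
    c,s=np.cos(p[2]),np.sin(p[2]); R=np.array([[c,-s],[s,c]])
    return np.array([np.r_[R@v+p[:2],70] for v in ([85,110],[85,-110],[-85,-110],[-85,110])])
for w in ((1,1),(1,0),(0,1)):
    o=least_squares(lambda p:np.r_[w[0]*(proj('top',bp(p))-cr).ravel(),w[1]*(proj('scene',bp(p))-sc).ravel()],[698,-108,-.1]); p=o.x
    c,s=np.cos(p[2]),np.sin(p[2]); print(w,p.round(3),np.sqrt((o.fun**2).mean()).round(2),'foot',(p[:2]+[c*-65+s*90,s*-65-c*90]).round(1))
```

```text
[[ 581.6 -165.8    6. ]] [[ 583.6 -164.5    6. ]]
[[ 581.6 -187.2    6. ]] [[ 583.7 -186.7    6. ]]
[[ 490.3 -188.4   30. ]] [[ 491.2 -188.4   30. ]]
[[ 490.4 -166.1   30. ]] [[ 495.5 -166.4   30. ]]
(1, 1) [ 5.38296e+02 -1.76403e+02  5.00000e-03] rms 0.76 tip [ 583.3 -176.2] butt [ 493.3 -176.6]
(1, 0) [ 5.35951e+02 -1.76868e+02  8.00000e-03] rms 0.11 tip [ 580.9 -176.5] butt [ 491.  -177.2]
(0, 1) [ 5.40071e+02 -1.75919e+02  6.00000e-03] rms 0.54 tip [ 585.1 -175.7] butt [ 495.1 -176.2]
(1, 1) [ 6.99098e+02 -1.07559e+02 -1.01000e-01] 0.93 foot [ 625.4 -190.6]
(1, 0) [ 6.97444e+02 -1.08075e+02 -9.50000e-02] 0.5 foot [ 624.2 -191.5]
(0, 1) [ 7.02342e+02 -1.06460e+02 -1.07000e-01] 0.53 foot [ 628.1 -189. ]
```

Run:
```python
from h import *
s=r.sense(); R=Ro.from_euler('xyz',s['tcp_rot']).as_matrix(); print(R.round(3))
for sg in (1,-1):
    z=np.array([0,sg,0]);x=np.array([0,0,-1]);y=np.cross(z,x); T=np.c_[x,y,z]
    print(sg,Ro.from_matrix(T@R.T).as_rotvec().round(3))
t=np.load('pics/top0.npz');P=cloud('top',t['d'])
m=(P[...,2]>60)&(P[...,0]<600)&(P[...,0]>150)&(t['d']>0); print(np.argwhere(m)[:, ::-1][::150].tolist())
```

```text
[[-0.    -0.952  0.307]
 [-0.001  0.307  0.952]
 [-1.    -0.    -0.001]]
1 [ 0.001 -0.     0.312]
-1 [-0.00e+00 -2.00e-03 -2.83e+00]
[[390, 170], [11, 174], [397, 177], [17, 181], [26, 185], [12, 189], [31, 192], [0, 196], [11, 199], [21, 202], [33, 205], [2, 209], [20, 212], [2, 216], [32, 219], [7, 224]]
```

Call:
{"api": "step_arm", "payload": {
  "rows": [
    [24,-55,0,0,0,0.04,45],
    [48,-110,0,0,0,0.08,45],
    [72,-165,0,0,0,0.12,45],
    [96,-220,0,0,0,0.16,45],
    [120,-275,0,0,0,0.2,45],
    [144,-330,0,0,0,0.24,45],
    [168,-385,0,0,0,0.28,45],
    [192,-440,0,0,0,0.312,45]
  ]
}}

```text
clock: 1.1
eef_pos: [384.0, 152.6, 230.7]
tcp_rot: [-2.779, 1.57, -1.207]
contact_force: [0.6, 0.4, -0.3]
opening: 0.526
```

Call:
{"api": "step_arm", "payload": {
  "rows": [
    [24,-55,0,0,0,0,45],
    [48,-110,0,0,0,0,45],
    [72,-165,0,0,0,0,45],
    [96,-220,0,0,0,0,45],
    [120,-275,-20,0,0,0,45],
    [144,-329.6,-60,0,0,0,45],
    [144,-329.6,-110,0,0,0,45],
    [144,-329.6,-150,0,0,0,45]
  ]
}}

```text
clock: 2.1
eef_pos: [527.2, -177.9, 78.2]
tcp_rot: [1.995, 1.569, -2.717]
contact_force: [-0.6, -0.2, 0.5]
opening: 0.526
```

Run:
```python
from h import *
s=r.sense(); R=Ro.from_euler('xyz',s['tcp_rot']).as_matrix(); print(R.round(3),s['eef_pos'],s['opening'],s['qpos'])
p,_=grab('scene','scene1'); 
a=cv2.resize(p[120:270,230:390],None,fx=4,fy=4,interpolation=cv2.INTER_CUBIC); cv2.imwrite('pics/c5.png',a[:,:,::-1])
```

```text
[[-0.001 -1.     0.   ]
 [-0.001  0.     1.   ]
 [-1.     0.001 -0.001]] [ 527.18041335 -177.87466435   78.22139747] 0.5264750062758604 [-3.27536649e-01  4.42214257e-01  1.89996435e+00 -1.29455758e-03
  8.00407816e-01 -1.89735346e+00]
```

View pics/c5.png

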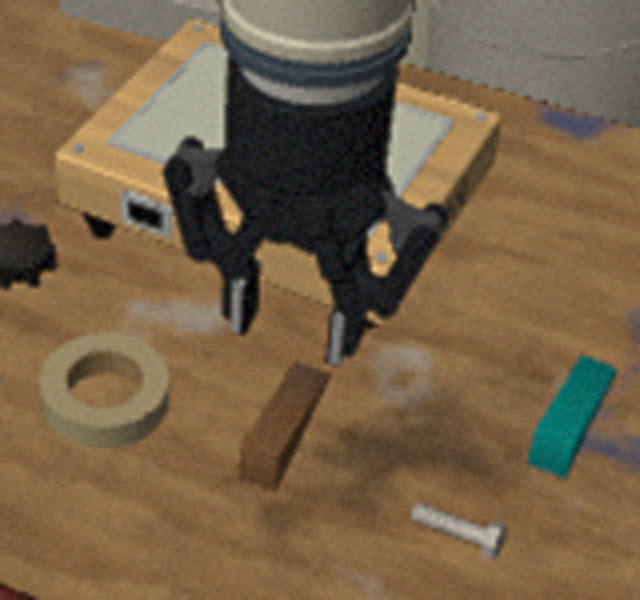

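Call:
{"api": "step_arm", "payload": {
  "rows": [
    [0,0,-25,0,0,0,45],
    [0,0,-50,0,0,0,45],
    [0,0,-70,0,0,0,45],
    [0,0,-70,0,0,0,45],
    [0,-8,-70,0,0,0,45],
    [0,-15,-70,0,0,0,45],
    [0,-20,-70,0,0,0,45],
    [0,-24.5,-70,0,0,0,45]
  ]
}}

```text
clock: 3.15
eef_pos: [524.4, -201.5, 4.3]
tcp_rot: [1.377, 1.564, 2.948]
contact_force: [-0.4, -0.3, 0.9]
opening: 0.528
```

Run:
```python
from h import *
p,_=grab('scene','scene2'); 
a=cv2.resize(p[120:270,230:390],None,fx=4,fy=4,interpolation=cv2.INTER_CUBIC); cv2.imwrite('pics/c6.png',a[:,:,::-1])
```

```text
(no output)
```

View pics/c6.png

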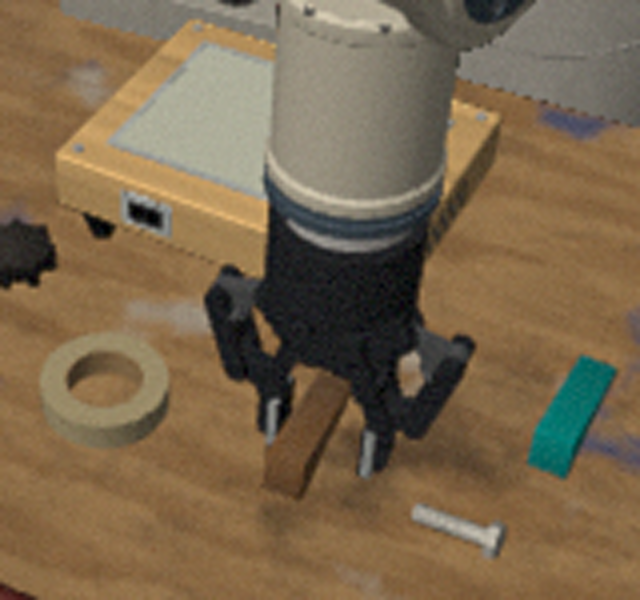

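Call:
{"api": "step_arm", "payload": {
  "rows": [
    [0,4,2,0,0,0,45],
    [0,4,30,0,0,0,45],
    [0,4,60,0,0,0,45],
    [-20,4,70,0,0,0,45],
    [-50,10,70,0,0,0,0],
    [-75,10,70,0,0,0,0],
    [-75,10,70,0,0,0,0],
    [-75,10,70,0,0,0,0]
  ]
}}

```text
clock: 4.2
eef_pos: [450.6, -192.0, 74.6]
tcp_rot: [1.44, 1.565, 3.011]
contact_force: [0.2, 0.7, 0.0]
opening: -0.002
```

Run:
```python
from h import *
p,_=grab('scene','scene3'); q,_=grab('top','top3')
a=cv2.resize(p[120:270,230:390],None,fx=4,fy=4,interpolation=cv2.INTER_CUBIC); cv2.imwrite('pics/c7.png',a[:,:,::-1])
a=cv2.resize(q[140:230,265:335],None,fx=6.5,fy=6.5,interpolation=cv2.INTER_CUBIC); cv2.imwrite('pics/c8.png',a[:,:,::-1])
```

```text
(no output)
```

View pics/c7.png

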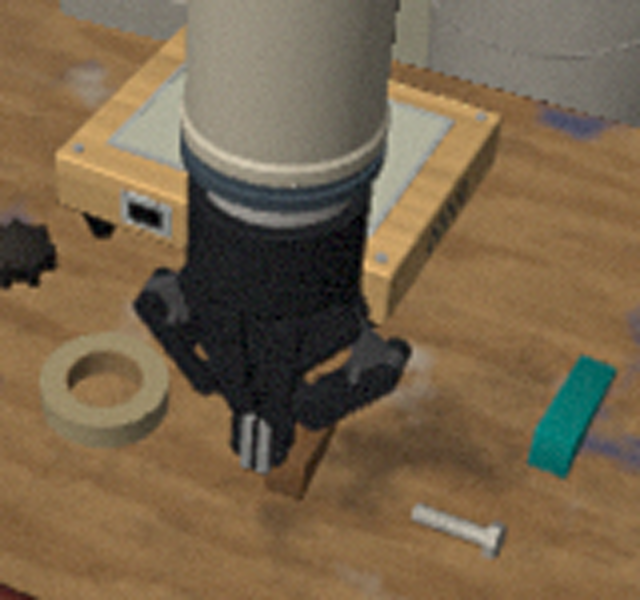

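View pics/c8.png

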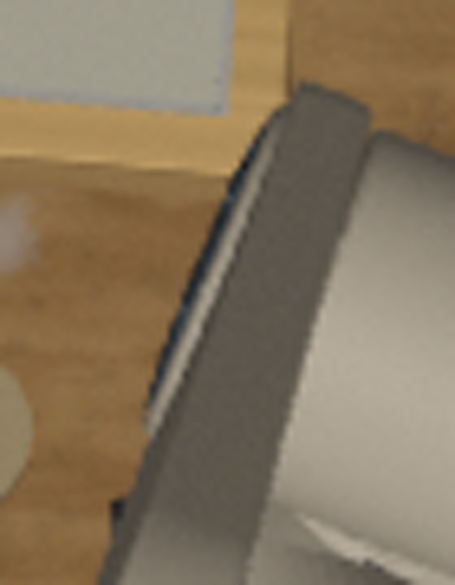

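Call:
{"api": "step_arm", "payload": {
  "rows": [
    [-10,20,5,0,0,0,0],
    [-20,45,10,0,0,0,0],
    [-35,80,20,0,0,0,0],
    [-50,120,20,0,0,0,0],
    [-60,160,20,0,0,0,0],
    [-70,190,20,0,0,0,0],
    [-75,210,20,0,0,0,0],
    [-75,210,20,0,0,0,0]
  ]
}}

```text
clock: 5.3
eef_pos: [374.8, 19.4, 94.5]
tcp_rot: [1.418, 1.565, 2.992]
contact_force: [-0.2, 0.4, -0.3]
opening: -0.003
```

Run:
```python
from h import *
p,_=grab('scene','scene4'); q,_=grab('top','top4')
a=cv2.resize(p[200:260,275:335],None,fx=10,fy=10,interpolation=cv2.INTER_CUBIC); cv2.imwrite('pics/c9.png',a[:,:,::-1])
a=cv2.resize(q[145:225,265:325],None,fx=7.5,fy=7.5,interpolation=cv2.INTER_CUBIC); cv2.imwrite('pics/c10.png',a[:,:,::-1])
```

```text
(no output)
```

View pics/c9.png

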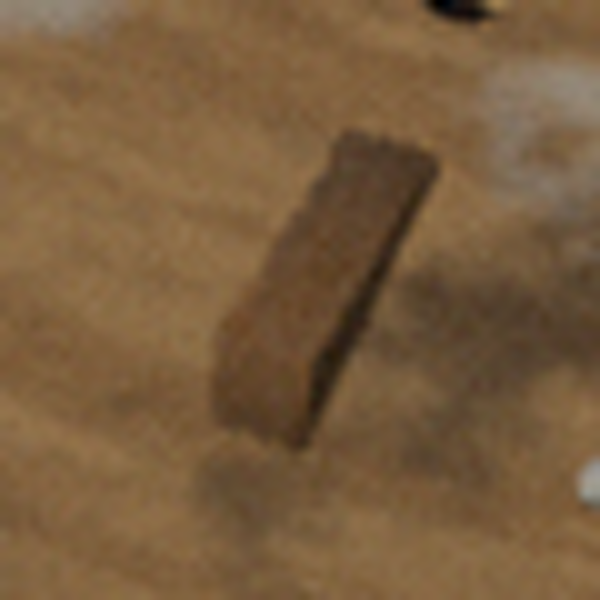

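View pics/c10.png

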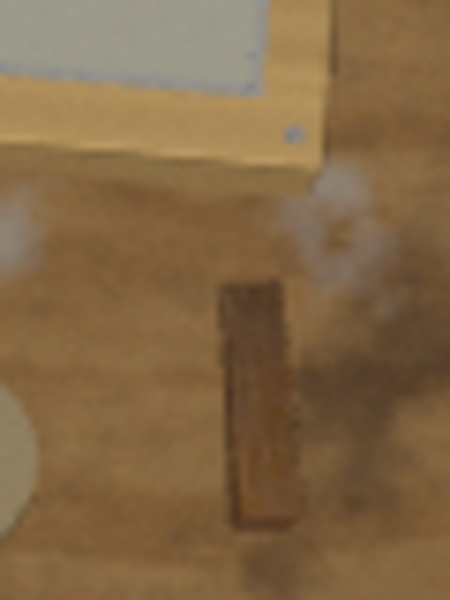

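```bash
cat > wf.py <<'E'
from h import *
from scipy.optimize import least_squares
def pts(p):
    c,s=np.cos(p[2]),np.sin(p[2]); f=np.array([c,s]); l=np.array([-s,c])
    g=lambda a,b,z: np.r_[p[:2]+a*f*45+b*l*11,z]
    return [g(1,1,6),g(1,-1,6),g(-1,-1,30),g(-1,1,30),g(-1,1,0),g(-1,-1,0)]
def fit(T,S):
  for w in ((1,1),(1,0),(0,1)):
    o=least_squares(lambda p:np.r_[w[0]*(proj('top',pts(p)[:4])-T).ravel(),w[1]*(proj('scene',pts(p))-S).ravel()],[537,-188,0]); p=o.x; f=np.array([np.cos(p[2]),np.sin(p[2])])
    print(w,p.round(3),'rms',np.sqrt((o.fun**2).mean()).round(2),'tip',(p[:2]+45*f).round(1),'butt',(p[:2]-45*f).round(1))
E
python3 - <<'E'
from wf import *
T=np.array([[220,283],[282,283],[299,522],[234,522]])/7.5+[265,145]-.45
S=np.array([[346,130],[440,160],[310,372],[218,322],[212,420],[301,450]])/10+[275,200]-.45
fit(T,S)
E
```

```text
(1, 1) [ 5.37718e+02 -1.90674e+02  4.00000e-03] rms 0.64 tip [ 582.7 -190.5] butt [ 492.7 -190.9]
(1, 0) [ 5.35587e+02 -1.90886e+02 -5.00000e-03] rms 0.07 tip [ 580.6 -191.1] butt [ 490.6 -190.7]
(0, 1) [ 5.39284e+02 -1.90272e+02  1.00000e-02] rms 0.41 tip [ 584.3 -189.8] butt [ 494.3 -190.7]
```

Call:
{"api": "step_arm", "payload": {
  "rows": [
    [15,-50,0,0,0,0,0],
    [35,-100,0,0,0,0,0],
    [60,-155,0,0,0,0,0],
    [82,-210,0,0,0,0,0],
    [82,-210,-30,0,0,0,0],
    [82,-210,-60,0,0,0,0],
    [82,-210,-82,0,0,0,0],
    [82,-210,-82,0,0,0,0]
  ]
}}

```text
clock: 6.4
eef_pos: [456.2, -192.1, 11.2]
tcp_rot: [1.342, 1.562, 2.914]
contact_force: [-1.3, -0.6, 0.1]
opening: -0.001
```

Call:
{"api": "step_arm", "payload": {
  "rows": [
    [10,0.5,0,0,0,0,0],
    [20,1,0,0,0,0,0],
    [28,1,0,0,0,0,0],
    [36,1,0,0,0,0,0],
    [44,1,0,0,0,0,0],
    [52,1,0,0,0,0,0],
    [60,1,0,0,0,0,0],
    [62,1,0,0,0,0,0]
  ]
}}

```text
clock: 7.4
eef_pos: [518.8, -191.2, 11.2]
tcp_rot: [1.348, 1.562, 2.919]
contact_force: [-0.2, -0.1, -0.0]
opening: -0.003
```

Run:
```python
from h import *
p,_=grab('scene','scene5')
a=cv2.resize(p[140:260,250:370],None,fx=5,fy=5,interpolation=cv2.INTER_CUBIC); cv2.imwrite('pics/c11.png',a[:,:,::-1])
```

```text
(no output)
```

View pics/c11.png

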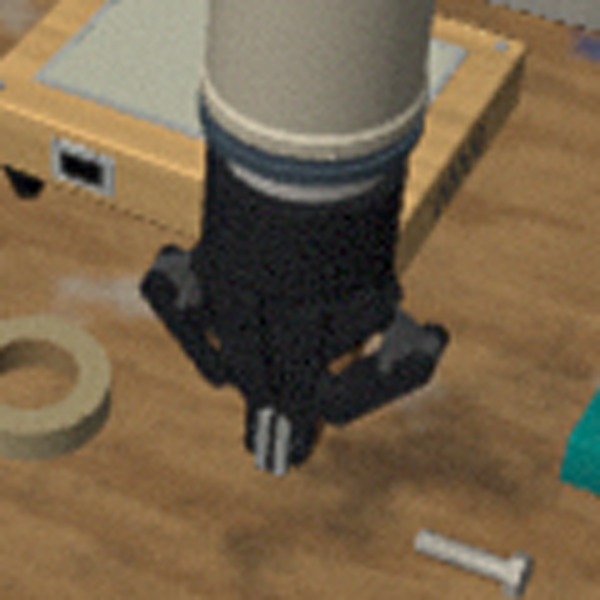

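Call:
{"api": "step_arm", "payload": {
  "rows": [
    [3,0.3,0,0,0,0,0],
    [6,0.3,0,0,0,0,0],
    [8,0.3,0,0,0,0,0],
    [10,0.3,0,0,0,0,0],
    [12,0.3,0,0,0,0,0],
    [13,0.3,0,0,0,0,0],
    [13,0.3,0,0,0,0,0],
    [13,0.3,0,0,0,0,0]
  ]
}}

```text
clock: 8.45
eef_pos: [531.7, -190.9, 11.2]
tcp_rot: [1.346, 1.562, 2.917]
contact_force: [-1.0, -0.1, -0.2]
opening: 0.003
```

Call:
{"api": "step_arm", "payload": {
  "rows": [
    [0.5,0,0,0,0,0,0],
    [1,0,0,0,0,0,0],
    [1.5,0,0,0,0,0,0],
    [2,0,0,0,0,0,0],
    [2.5,0,0,0,0,0,0],
    [3,0,0,0,0,0,0],
    [3,0,0,0,0,0,0],
    [3,0,0,0,0,0,0]
  ]
}}

```text
clock: 9.45
eef_pos: [534.7, -190.8, 11.2]
tcp_rot: [1.343, 1.562, 2.915]
contact_force: [0.2, -0.5, 0.7]
opening: -0.0
```

Call:
{"api": "step_arm", "payload": {
  "rows": [
    [0.5,0,0,0,0,0,0],
    [1,0,0,0,0,0,0],
    [1.5,0,0,0,0,0,0],
    [2,0,0,0,0,0,0],
    [2,0,0,0,0,0,0],
    [2,0,0,0,0,0,0],
    [2,0,0,0,0,0,0],
    [2,0,0,0,0,0,0]
  ]
}}

```text
clock: 10.45
eef_pos: [536.7, -190.9, 11.2]
tcp_rot: [1.345, 1.562, 2.917]
contact_force: [0.4, -0.2, -0.5]
opening: -0.0
```

Call:
{"api": "step_arm", "payload": {
  "rows": [
    [0.5,0,0,0,0,0,0],
    [1,0,0,0,0,0,0],
    [1.5,0,0,0,0,0,0],
    [2,0,0,0,0,0,0],
    [2,0,0,0,0,0,0],
    [2,0,0,0,0,0,0],
    [2,0,0,0,0,0,0],
    [2,0,0,0,0,0,0]
  ]
}}

```text
clock: 11.45
eef_pos: [538.7, -190.9, 11.2]
tcp_rot: [1.347, 1.562, 2.918]
contact_force: [-0.7, 0.2, 0.3]
opening: -0.0
```

Run:
```python
from h import *
s=r.sense();print(s['contact_force'],s['wrist_torque'])
p,_=grab('scene','scene6');q,_=grab('top','top6')
print(r.sense()['contact_force'])
a=cv2.resize(p[140:260,250:370],None,fx=5,fy=5,interpolation=cv2.INTER_CUBIC); cv2.imwrite('pics/c12.png',a[:,:,::-1])
```

```text
[-0.6976793   0.16591929  0.31571703] [-0.00178679  0.01736754  0.01774508]
[-0.67261816  0.25227648 -1.25769632]
```

View pics/c12.png

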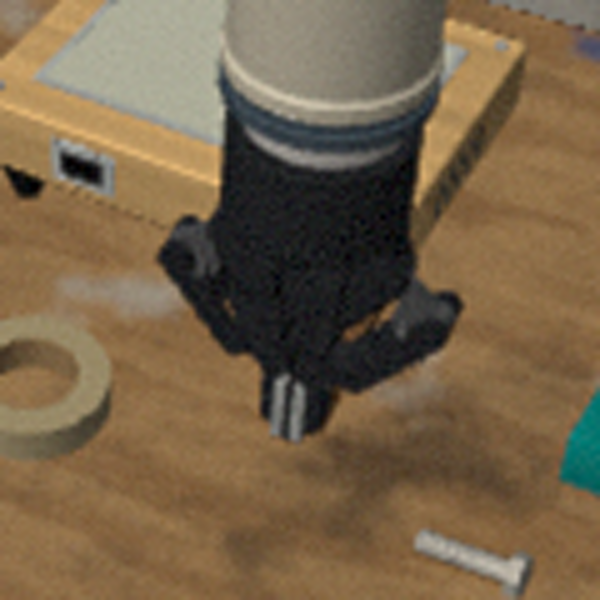

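View pics/top6.png

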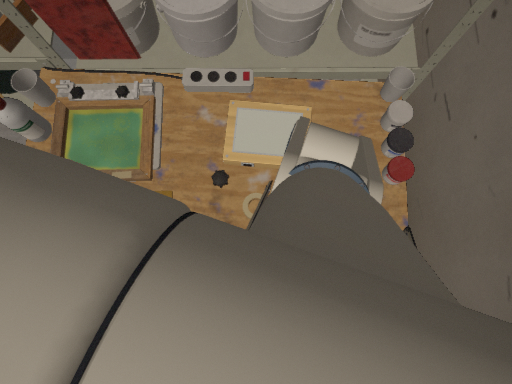

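Call:
{"api": "step_arm", "payload": {
  "rows": [
    [0.5,0,0,0,0,0,0],
    [1,0,0,0,0,0,0],
    [1.5,0,0,0,0,0,0],
    [2,0,0,0,0,0,0],
    [2,0,0,0,0,0,0],
    [2,0,0,0,0,0,0],
    [2,0,0,0,0,0,0],
    [2,0,0,0,0,0,0]
  ]
}}

```text
clock: 12.55
eef_pos: [539.9, -190.7, 11.1]
tcp_rot: [1.342, 1.561, 2.913]
contact_force: [-4.4, 0.4, 5.3]
opening: -0.002
```

Call:
{"api": "step_arm", "payload": {
  "rows": [
    [0.3,0,0,0,0,0,0],
    [0.5,0,0,0,0,0,0],
    [0.5,0,0,0,0,0,0],
    [0.5,0,0,0,0,0,0],
    [0.5,0,0,0,0,0,0],
    [0.5,0,0,0,0,0,0],
    [0.5,0,0,0,0,0,0],
    [0.5,0,0,0,0,0,0]
  ]
}}

```text
clock: 13.55
eef_pos: [539.8, -190.7, 11.0]
tcp_rot: [1.346, 1.56, 2.917]
contact_force: [-5.8, -1.4, 3.7]
opening: 0.001
```

Run:
```python
from h import *
for i in range(2):
    p,d=grab('top','top7'); print(r.sense()['contact_force'].round(2), r.sense()['eef_pos'])
P=cloud('top',d)
q=P[105:160,225:285].reshape(-1,3); q=q[abs(q[:,2]-70)<6]
A=np.c_[q[:,:2]-[699,-108],np.ones(len(q))]; print('tilt',np.linalg.lstsq(A,q[:,2],rcond=None)[0],len(q))
a0=np.load('pics/top0.npz')['p'][95:170,220:290].astype(int); print(abs(a0-p[95:170,220:290]).mean((0,1)))
```

```text
[-6.5  -0.83  3.72] [ 539.82180276 -190.67696889   10.97529916]
[-5.5   0.24  4.28] [ 539.81494697 -190.67341584   10.97460975]
tilt [-9.15625417e-04 -3.89184785e-03  7.03824812e+01] 3203
[11.51352381 10.81085714 10.02      ]
```

Call:
{"api": "step_arm", "payload": {
  "rows": [
    [-5,0,0,0,0,0,0],
    [-15,0,0,0,0,0,0],
    [-30,0,20,0,0,0,0],
    [-40,0,50,0,0,0,0],
    [-60,20,80,0,0,0,0],
    [-80,60,90,0,0,0,0],
    [-105,110,90,0,0,0,0],
    [-130,160,90,0,0,0,0]
  ]
}}

```text
clock: 14.65
eef_pos: [409.0, -29.6, 101.3]
tcp_rot: [1.3, 1.561, 2.871]
contact_force: [0.9, 0.3, 0.3]
opening: -0.002
```

Run:
```python
from h import *
p,_=grab('scene','scene8'); q,d=grab('top','top8')
a=cv2.resize(p[175:255,270:350],None,fx=7,fy=7,interpolation=cv2.INTER_CUBIC); cv2.imwrite('pics/c13.png',a[:,:,::-1])
a=cv2.resize(q[95:215,215:325],None,fx=5,fy=5,interpolation=cv2.INTER_CUBIC); cv2.imwrite('pics/c14.png',a[:,:,::-1])
P=cloud('top',d)
m=(abs(P[...,2]-71)<5)&(P[...,0]>590)&(P[...,0]<800)&(P[...,1]>-260)&(P[...,1]<20)
m=cv2.morphologyEx(m.astype(np.uint8),cv2.MORPH_OPEN,np.ones((3,3)))
q=P[m>0]; print(cv2.minAreaRect(q[:,:2].astype(np.float32)))
A=np.c_[q[:,:2]-q[:,:2].mean(0),np.ones(len(q))]; print('tilt',np.linalg.lstsq(A,q[:,2],rcond=None)[0])
```

```text
((699.2471923828125, -107.81356048583984), (219.566650390625, 171.2099609375), 84.21604919433594)
tilt [2.46267165e-04 1.85622965e-04 7.01403377e+01]
```

View pics/c13.png

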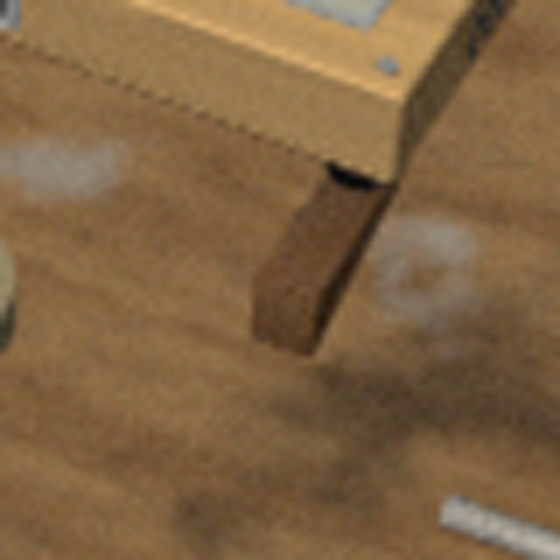

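View pics/c14.png

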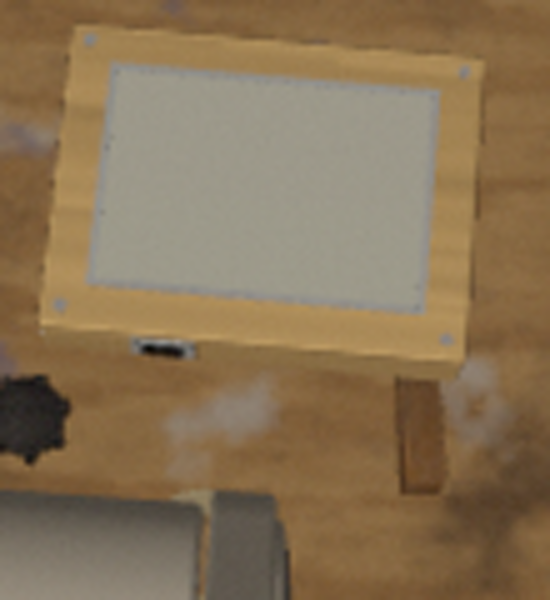

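Call:
{"api": "step_arm", "payload": {
  "rows": [
    [25,-20,10,0,0,0,0],
    [70,-50,15,0,0,0,0],
    [115,-85,15,0,0,0,0],
    [160,-120,15,0,0,0,0],
    [195,-147,10,0,0,0,0],
    [215,-161,0,0,0,0,0],
    [217,-161.5,-10,0,0,0,0],
    [217,-161.5,-16,0,0,0,0]
  ]
}}

```text
clock: 15.75
eef_pos: [621.8, -188.8, 83.6]
tcp_rot: [1.308, 1.555, 2.882]
contact_force: [-0.3, -0.2, -0.0]
opening: 0.001
```

Call:
{"api": "step_arm", "payload": {
  "rows": [
    [3,-1.5,0,0,0,0,0],
    [3.5,-1.7,-3,0,0,0,0],
    [3.5,-1.7,-6,0,0,0,0],
    [3.5,-1.7,-8,0,0,0,0],
    [3.5,-1.7,-10,0,0,0,0],
    [3.5,-1.7,-11,0,0,0,0],
    [3.5,-1.7,-12,0,0,0,0],
    [3.5,-1.7,-12,0,0,0,0]
  ]
}}

```text
clock: 16.75
eef_pos: [625.3, -190.5, 71.5]
tcp_rot: [1.304, 1.555, 2.878]
contact_force: [-0.7, -0.7, 0.2]
opening: 0.0
```

Call:
{"api": "step_arm", "payload": {
  "rows": [
    [0,0,-0.5,0,0,0,0],
    [0,0,-1,0,0,0,0],
    [0,0,-1.5,0,0,0,0],
    [0,0,-2,0,0,0,0],
    [0,0,-2,0,0,0,0],
    [0,0,-2,0,0,0,0],
    [0,0,-2,0,0,0,0],
    [0,0,-2,0,0,0,0]
  ]
}}

```text
clock: 17.75
eef_pos: [625.3, -190.5, 70.0]
tcp_rot: [1.31, 1.555, 2.884]
contact_force: [-2.0, 0.1, 6.1]
opening: 0.0
```

Call:
{"api": "step_arm", "payload": {
  "rows": [
    [0,0,-0.5,0,0,0,0],
    [0,0,-1,0,0,0,0],
    [0,0,-1,0,0,0,0],
    [0,0,-1,0,0,0,0],
    [0,0,-1,0,0,0,0],
    [0,0,-1,0,0,0,0],
    [0,0,-1,0,0,0,0],
    [0,0,-1,0,0,0,0]
  ]
}}

```text
clock: 18.75
eef_pos: [625.3, -190.5, 69.9]
tcp_rot: [1.312, 1.555, 2.886]
contact_force: [-4.1, 0.9, 9.2]
opening: 0.007
```

Call:
{"api": "step_arm", "payload": {
  "rows": [
    [0,0,-1,0,0,0,0],
    [-0.2,0,-1.5,0,0,0,0],
    [-0.3,0,-2,0,0,0,0],
    [-0.3,0,-2,0,0,0,0],
    [-0.3,0,-2,0,0,0,0],
    [-0.3,0,-2,0,0,0,0],
    [-0.3,0,-2,0,0,0,0],
    [-0.3,0,-2,0,0,0,0]
  ]
}}

```text
clock: 19.75
eef_pos: [625.2, -190.5, 69.7]
tcp_rot: [1.31, 1.556, 2.885]
contact_force: [-4.8, 1.7, 15.5]
opening: 0.001
```

Run:
```python
from h import *
p,_=grab('scene','scene9'); q,d=grab('top','top9'); s=r.sense(); print(s['contact_force'],s['eef_pos'])
P=cloud('top',d)
q=P[105:160,225:275].reshape(-1,3); q=q[abs(q[:,2]-70)<6]
A=np.c_[q[:,:2]-[699,-108],np.ones(len(q))]; print('tilt',np.linalg.lstsq(A,q[:,2],rcond=None)[0],len(q))
cv2.imwrite('pics/c15.png',cv2.resize(p[120:260,220:380],None,fx=4,fy=4,interpolation=cv2.INTER_CUBIC)[:,:,::-1])
```

```text
[-6.28315711  1.48502933 16.12414094] [ 625.25035829 -190.58027984   69.75412839]
tilt [ 2.03123984e-04 -4.94717460e-03  7.05290746e+01] 2056
```

View pics/c15.png

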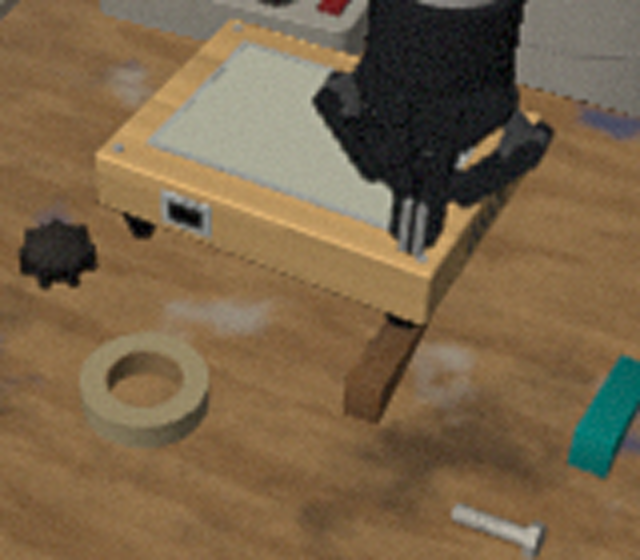

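View pics/top9.png

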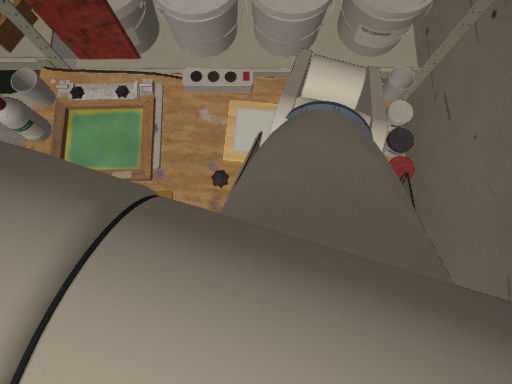

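Call:
{"api": "step_arm", "payload": {
  "rows": [
    [-0.4,0,-2,0,0,0,0],
    [-0.6,0,-2.5,0,0,0,0],
    [-0.6,0,-2.8,0,0,0,0],
    [-0.6,0,-2.8,0,0,0,0],
    [-0.6,0,-2.8,0,0,0,0],
    [-0.6,0,-2.8,0,0,0,0],
    [-0.6,0,-2.8,0,0,0,0],
    [-0.6,0,-2.8,0,0,0,0]
  ]
}}

```text
clock: 20.85
eef_pos: [625.2, -190.6, 69.6]
tcp_rot: [1.303, 1.557, 2.877]
contact_force: [-7.4, 2.1, 22.4]
opening: 0.001
```

Run:
```python
from h import *
p,d=grab('scene','scene10'); s=r.sense(); print(s['contact_force'],s['eef_pos'],s['clock'])
p0=np.load('pics/scene9.npz')['p'].astype(int); print(abs(p0-p)[150:230,240:315].mean())
P=cloud('scene',d); q=P.reshape(-1,3); q=q[(abs(q[:,2]-70)<6)&(q[:,0]>630)&(q[:,0]<770)&(q[:,1]>-190)&(q[:,1]<-5)]
A=np.c_[q[:,:2]-[699,-108],np.ones(len(q))]; print('tilt',np.linalg.lstsq(A,q[:,2],rcond=None)[0],len(q))
d0=np.load('pics/scene0.npz')['d'];P=cloud('scene',d0); q=P.reshape(-1,3); q=q[(abs(q[:,2]-70)<6)&(q[:,0]>630)&(q[:,0]<770)&(q[:,1]>-190)&(q[:,1]<-5)]
A=np.c_[q[:,:2]-[699,-108],np.ones(len(q))]; print('tilt0',np.linalg.lstsq(A,q[:,2],rcond=None)[0],len(q))
```

```text
[-7.00412185  3.18786394 21.47412043] [ 625.20470254 -190.61413168   69.60417648] 20.9
3.044888888888889
tilt [ 6.12281868e-03 -1.28322421e-03  7.26020402e+01] 1715
tilt0 [ 1.03967823e-03 -1.15653401e-03  7.25005451e+01] 2669
```

```bash
python3 -c "
from rig import order; print(order.sign_off())"
```

```text
the job is handed in; nothing more can be done
None
```

I pushed the brown wedge under the short foot until it was snug. I then pressed down on that corner of the box and handed the job in while still pressing, at about 21 s.

- **Wedge:** I moved it about 14 mm sideways with one finger to line it up with the foot. I then pushed it thin end first from the thick end. It slid freely until the last few millimetres, then stopped moving at about 6 N.
- **After backing off:** The pictures showed the wedge seated under the foot. The box was level to within about 0.0003 rad and within 0.5 mm of where it started. I saw no sign that any of the other things had moved.
- **Final press:** I was holding about 21–22 N down on the corner, where 3–6 N would have tipped the box unwedged. The fingertips sank only about 0.4 mm, against about 10 mm unwedged. About 7 N of sideways force came with the press, and I saw no sign of the box sliding.
- **Readings that disagreed:** With the arm hiding part of the box, the camera tilt estimates during the press were 0.005–0.006 rad, against about 0.001 before. They also disagreed about the direction, so I put this down to the hidden area. The fingertip height supports the box being level.

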